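Fit the U-bolt that clamps a magnifier lamp's boom tube

TASK

Clamp the magnifier lamp's tube in its bench bracket: take the U-bolt out of the wooden block, pass its two legs down on either side of the tube and through both holes of the steel plate beneath, and press it fully home until its black saddle sits on the tube, then let go. Feel gently for the holes rather than forcing the legs against the plate (the plate may have slid up to 2.5 cm either way along the tube), and leave the screwdriver, the spool and the parts bin where they are.

Things in the scene. Friction and masses are not known exactly. Their poses are not given: they have to be found in the camera images.
- ubolt: Loose steel U-bolt, about 0.14 kg, standing upright in the block, tips 10 mm above the bench. Origin midway between the two leg tips; z up along the legs, x from leg to leg, y across. Legs: 8 mm round bar, ends slightly bevelled, at x = -20 and +20 mm. The bow's flat top is at z = 102 mm. A half turn about z makes no difference.
- saddle (a point): Centre of the underside of the black plastic saddle block inside the U-bolt's bow, 70 mm above the leg tips; this face comes to rest on the tube. The block is 33 mm in x, 20 mm in y (flat side faces, the place to grip) and reaches 26 mm up from here. Axes as the U-bolt's.
- block: Fixed light wooden block, 110 x 100 mm, 30 mm tall, with two 11 mm holes 20 mm deep (at x = -20 and +20 mm) in which the U-bolt stands. Origin at the centre of its underside.
- bracket: Fixed dark steel bench bracket with the lamp's level aluminium tube, 28 mm in diameter. Origin on the bench under the clamping point; z up, y along the tube (y = -120 to +140 mm). Two cheeks at y = -92 and +92 mm, 14 mm thick, 89 mm tall; white lamp head at y = +210 mm, 104 mm across, 95 mm tall. Pressing the U-bolt or the robot on any of it must stay under 40 N.
- tube_top (a point): Point on the top line of the tube, 99 mm above the bench, right over the bracket's origin; axes as the bracket's. With the saddle fully home here the leg tips are 29 mm above the bench.
- plate_mid (a point): Middle of the bracket's slot for the steel hole plate, 65 mm above the bench (the plate's top face), under the tube. Plate: 94 mm in x, 112 mm in y, 6 mm thick; two oblong through holes, 14 mm in x by 11 mm in y, centred at x = -20 and +20 mm. The plate itself lies anywhere up to 24 mm either way along the tube (y) from this point: not measured, found by feel or sight.
- plate_under (a point): Point 7 mm under the plate's underside, 52 mm above the bench, bracket axes. Here a sprung clip under each hole grips the leg, so the last 30 mm down needs a push of some 5 to 20 N and the U-bolt does not fall home by itself. The plate is stiff: about 25 N moves it along the tube.
- screwdriver: Loose screwdriver lying on the bench; leave it alone.
- spool: Loose grey spool, 54 mm in diameter and 45 mm tall, standing on the bench; leave it alone.
- partsbin: Loose blue open bin, 100 x 140 x 45 mm; leave it alone.

How it is judged (in metres and radians):
At the end, for the whole second after the job is handed in: The U-bolt stands astride the tube with both legs through the plate's holes, upright within 0.12 rad and square across the tube within 0.15 rad, its saddle within 2.5 mm of resting on the tube, released and at rest (z of ubolt in the frame of bracket between 0.025 and 0.0315 m and x of ubolt in the frame of bracket between -0.005 and 0.005 m and y of ubolt in the frame of bracket between -0.03 and 0.03 m and angle between ubolt's own z axis and vertical below 0.12 rad and angle between the x axis of ubolt and the x axis of bracket, either way round below 0.15 rad and linear speed of ubolt below 0.01 m/s); the robot touches nothing.
It fails at once if the U-bolt is pressed on the bracket, plate or tube with more than 40 N (contact force between ubolt and bracket above 40 N).
It fails at once if the robot presses on the bracket with more than 40 N (contact force between any of the arm, the fingers and bracket above 40 N).
It fails at once if the screwdriver, the spool or the parts bin is shifted by more than 30 mm (distance of any of screwdriver, spool, partsbin from where it was at the start of the episode above 0.03 m).
It also fails if it takes over 72 s, if anything falls off the work surface, if the arm or the gripper's body presses on something with over 40 N, if the wrist force passes 120 N, or if a joint passes its speed limit or range.

ROBOT

A 7-joint arm with a two-finger parallel gripper is mounted at the origin on the work surface. World frame = base frame: x ahead of the robot, y to its left, z up, the work surface at z = 0. Lengths are in mm, angles in rad, forces in N, time in s.
With the tool pointing down it reaches from about 400 to 925 mm from the base axis. Payload 4.1 kg.
Tool frame: the origin (TCP) lies midway between the tips of the shut fingers; the grasp point (between the pads) lies 19 mm behind it; z points along the fingers, x is the direction in which the jaws open and shut, and the axes are right-handed (so a half turn about z gives the same grasp; the last joint's range is limited). The gripper opens to 85 mm and grips with 20 to 120 N. Pads are 22 mm wide; open, the fingers measure 114 mm over their backs; the gripper's body (76 mm by 85 mm) begins 54 mm behind the grasp point. The pads swing forward as they close: fully open they stand 13 mm farther back than shut.
Start: joints at [-1.396, 0.398, 0.045, 1.537, -0.019, 1.207, -0.051], TCP at [175.732, 625.829, 231.347] pointing down, gripper open.
Joint ranges: [-2.82, 2.82], [-0.49, 2.23], [-1.37, 1.46], [0, 2.46], [-1.36, 4.5], [0.23, 2], [-2.94, 2.94]. Speed limits (rad/s): [2.57, 2.57, 3.14, 3.14, 3.14, 3.14, 3.14].

INTERFACE

Orientations are given as a unit quaternion [w, x, y, z].
In Python, from plant import arm gives the robot as it stands.
- The arm moves only by the tool play_rows, never from a script. Its argument "increments" is a list of rows, each an object with "hand": the opening, from -1 (shut) to 1 (fully open); "xyz": the shift along the tool's x, y, z in m, a list of three; "roll": the turn about the tool's z in rad. A call has 1 to 20 rows; each row shifts and turns the commanded pose from where the row before left it, along the tool's axes as they then stand; what a row does not reach is not made up. A row lasts 1/12 s, in which the tool goes at most 41.7 mm and 7.16 degrees, less where a joint would pass 70% of its speed; a pose out of reach is approached as far as the arm can. A call with a gripper value outside its range is refused whole. The fingers move at their own pace and stop on an object; the grip force is fixed at half the most. Time passes only in rows, so rows that do not move let the fingers close. It gives the time, the measured TCP pose, the force and the opening at its end, in the units of the state.
- arm.get_obs(): the state, without advancing time (a new reading comes with each control period).
- arm.grab_frame(name): name is "side" or "top"; returns a dict with "frame" (480x640x3 uint8, red, green, blue), "z_map" (480x640 float32, mm along the optical axis (not along the pixel's ray), 0 where there is no reading), "fx", "fy", "cx", "cy" (pixels), "k1" (the pictures are not rectified: a ray, as slopes to the right and down, at radius r is drawn at 1 + k1 r^2 times it, then the intrinsics apply), "rvec" (rotation vector, rad) and "tvec" (3), from world to camera coordinates, as OpenCV has them. Camera axes: x right, y down, z forward; pixel columns grow to the right and rows downward; lengths in mm; the calibration is good to about 2 mm. A picture is of the moment at which its call begins.
- arm.finish_job(): hands the job in, once; it reports no verdict.
The state is a dict: "time": time; "qpos": joint angles; "joint_velocities": joint speeds; "joint_torque": joint torques, N m; "ee_pos": TCP position; "tcp_rot": TCP orientation; "contact_force": force on the tool from outside, world axes, zero at the start; "moment": the same for the moment, N m; "grip_width": finger opening in mm.
Only numpy, scipy, OpenCV 4.12 (cv2) and the standard library are available. Lean on these libraries where they do the work, as an engineer would, in place of code of your own. Each camera call takes 0.05 s, during which the arm holds its last target.

## Working session

There is one attempt and no reset: what is moved stays moved. The work goes in short steps, Python scripts to look and compute and a tool call to move; the robot and the scene stay as the last step left them, time stands still between calls to the robot, and variables do not carry over. Pictures are saved under pics/ and viewed, and the job is handed in when it is done.

Besides the shell and the picture viewer there is one more tool, called after ">>>" as a command line: name --argument value ..., lists and objects as JSON in quotes. play_rows: Moves the arm, as the interface text tells. Its arguments: {"type":"object","properties":{"increments":{"type":"array"}},"required":["increments"]}

```bash
ls; mkdir -p pics
cat > h.py <<'E'
import numpy as np, cv2
from plant import arm
def grab(n,save=None):
    d=arm.grab_frame(n)
    if save: cv2.imwrite('pics/'+save,cv2.cvtColor(d['frame'],cv2.COLOR_RGB2BGR))
    return d
def rays(d,uv):
    uv=np.asarray(uv,float).reshape(-1,1,2)
    K=np.array([[d['fx'],0,d['cx']],[0,d['fy'],d['cy']],[0,0,1]])
    p=cv2.undistortPoints(uv,K,np.array([d['k1'],0,0,0,0.]),).reshape(-1,2)
    R=cv2.Rodrigues(np.array(d['rvec'],float))[0];t=np.array(d['tvec'],float).ravel()
    return p,R,t
def onplane(d,uv,z):
    p,R,t=rays(d,uv); C=-R.T@t; D=np.c_[p,np.ones(len(p))]@R
    return C+D*((z-C[2])/D[:,2])[:,None]
def cloud(d):
    v,u=np.mgrid[0:480,0:640]; p,R,t=rays(d,np.c_[u.ravel(),v.ravel()])
    Z=d['z_map'].ravel(); P=(np.c_[p,np.ones(len(p))]*Z[:,None]-t)@R
    P[Z==0]=np.nan
    return P.reshape(480,640,3)
def proj(d,X):
    K=np.array([[d['fx'],0,d['cx']],[0,d['fy'],d['cy']],[0,0,1]])
    return cv2.projectPoints(np.asarray(X,float).reshape(-1,1,3),np.array(d['rvec'],float),np.array(d['tvec'],float),K,np.array([d['k1'],0,0,0,0.]))[0].reshape(-1,2)
E
python3 - <<'E'
from h import *
for n in('side','top'):
    d=grab(n,n+'0.png'); R=cv2.Rodrigues(np.array(d['rvec'],float))[0]
    print(n,d['fx'],d['k1'],-R.T@np.array(d['tvec']).ravel(),R[2])
print(arm.get_obs())
E
```

```text
pics
side 529.494957988667 -0.07439860681554217 [ 182.20822068 -948.05830951  719.91202136] [ 0.3054933   0.75941528 -0.57442343]
top 538.1889549852216 -0.12865904162577552 [ 293.59778753  -96.01476072 1297.25435343] [ 0.19058827 -0.00585506 -0.9816526 ]
{'time': 0.1, 'qpos': array([-1.39598355,  0.39911858,  0.04506278,  1.53778864, -0.01870923,
        1.20690808, -0.05070062]), 'joint_velocities': array([ 0.00014267, -0.00062725,  0.00122122, -0.00190754,  0.00106503,
        0.00139519,  0.00137486]), 'joint_torque': array([ 4.23645484e-03, -4.76265013e+01,  1.37048151e+00, -2.54950386e+01,
        1.19853558e-02,  5.08334007e-03, -1.59538592e-05]), 'ee_pos': array([175.59341214, 625.22072824, 230.35212711]), 'tcp_rot': array([ 5.92659801e-04,  7.96970225e-01,  6.04017921e-01, -6.77810109e-04]), 'contact_force': array([-0.068241  , -0.10566488, -0.53991524]), 'moment': array([0.01170681, 0.01804174, 0.02030891]), 'grip_width': 85.28498493975125}
```

View pics/side0.png

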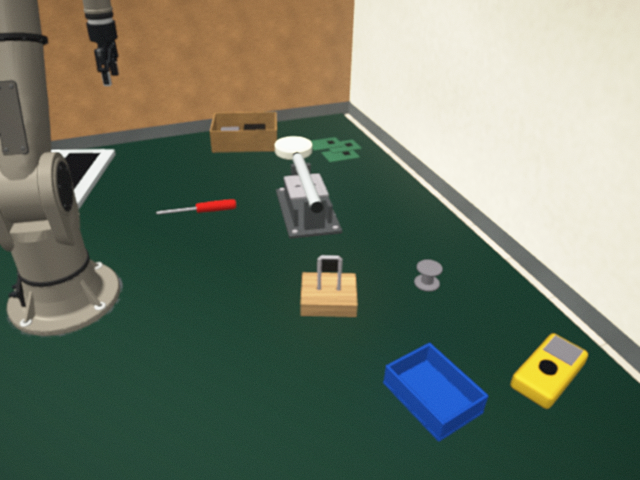

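View pics/top0.png

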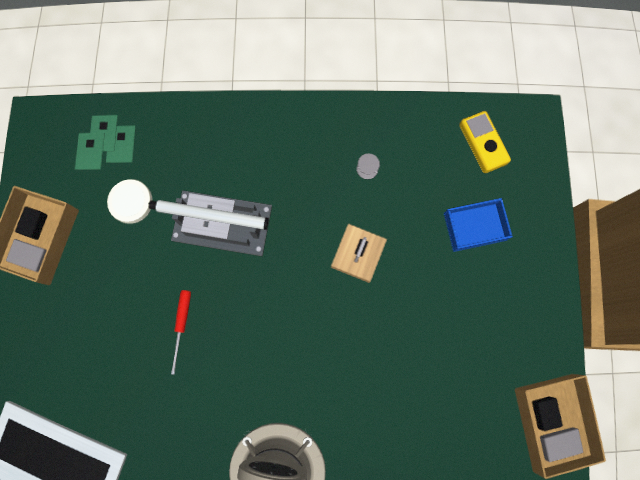

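The side view shows the U-bolt at about (330,270) in its block and the bracket at about (310,195). In the top view the block is at (360,253), the bracket at (222,222) and the lamp head at (129,201), with plate holes near (208,207) and (207,224). I'll zoom in and measure.

Run:
```python
from h import *
T=grab('top');S=grab('side')
im=cv2.cvtColor(T['frame'],cv2.COLOR_RGB2BGR)
a=cv2.resize(im[180:270,100:290],None,fx=4,fy=4,interpolation=cv2.INTER_CUBIC)
b=cv2.resize(im[215:290,320:400],None,fx=4,fy=4,interpolation=cv2.INTER_CUBIC)
c=np.zeros((600,800,3),np.uint8);c[:360,:760]=a;
c[300:600,480:800]=b
cv2.imwrite('pics/z1.png',c)
im=cv2.cvtColor(S['frame'],cv2.COLOR_RGB2BGR)
cv2.imwrite('pics/z2.png',cv2.resize(im[130:330,260:450],None,fx=3,fy=3,interpolation=cv2.INTER_CUBIC))
np.set_printoptions(precision=1,suppress=True)
for n,d in(('T',T),('S',S)):
    P=cloud(d)
    hsv=cv2.cvtColor(d['frame'],cv2.COLOR_RGB2HSV)
    for u,v in ([(360,250),(345,260),(371,240),(129,201),(180,210),(240,218),(207,207),(195,205)] if n=='T' else [(330,258),(319,280),(340,280),(293,148),(305,178),(312,195)]):
        print(n,u,v,P[v,u],hsv[v,u])
```

```text
T 360 250 [ 501.4 -187.8  114.2] [131  10 200]
T 345 260 [ 492.  -158.2   29.6] [ 17 102 224]
T 371 240 [ 540.8 -221.2   28.9] [ 17 102 225]
T 129 201 [620.7 350.8  92.4] [ 50   3 251]
T 180 210 [597.2 225.7  97.7] [ 99  14 236]
T 240 218 [578.2  85.3  97.5] [ 98   9 233]
T 207 207 [613.8 170.7  61. ] [124  13 134]
T 195 205 [617.9 199.1  64.3] [125  15 201]
S 330 258 [ 510.1 -196.6  106.3] [  8   6 167]
S 319 280 [ 491.3 -188.8   51. ] [  0  13 136]
S 340 280 [ 530.7 -203.2   50.8] [ 13  58 166]
S 293 148 [613.2 320.3  94.2] [ 50   3 251]
S 305 178 [584.3 145.7  94.3] [ 70   3 243]
S 312 195 [569.8  58.5  96. ] [ 60   2 245]
```

View pics/z1.png

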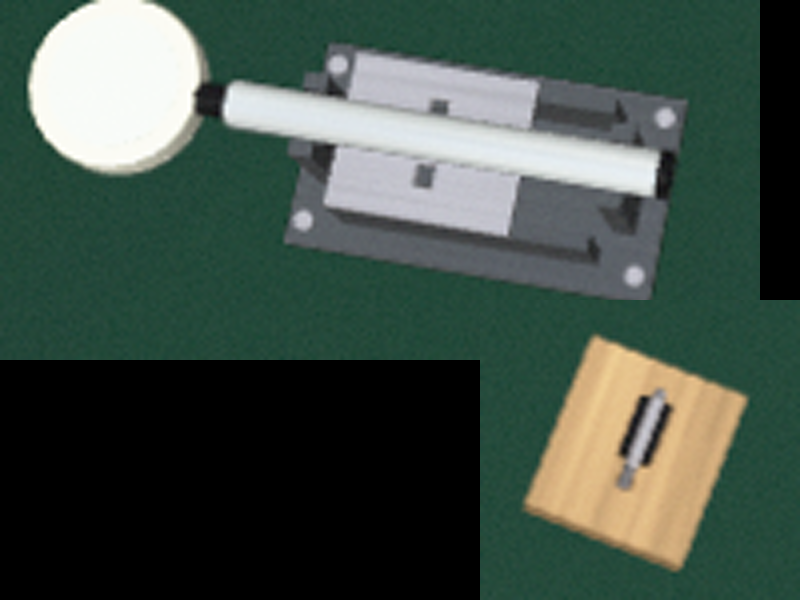

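View pics/z2.png

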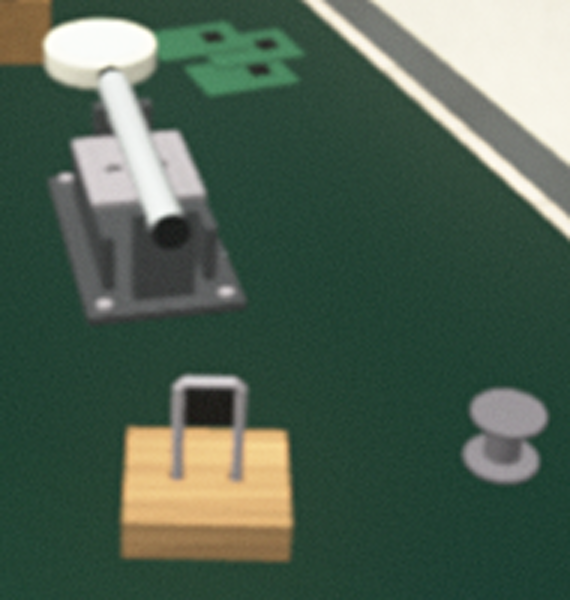

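```bash
cat > m.py <<'E'
from h import *
np.set_printoptions(precision=1,suppress=True)
T=grab('top');P=cloud(T);hsv=cv2.cvtColor(T['frame'],cv2.COLOR_RGB2HSV)
# block
m=((hsv[...,0]>10)&(hsv[...,0]<25)&(hsv[...,1]>60)&(hsv[...,2]>150)&(abs(P[...,2]-30)<8)).astype(np.uint8)
m[:, :320]=0;m[:,400:]=0
c=max(cv2.findContours(m,0,1)[0],key=cv2.contourArea)
hull=cv2.convexHull(c)[:,0]; w=onplane(T,hull,30)
r=cv2.minAreaRect(w[:,:2].astype(np.float32));print('block',r, cv2.boxPoints(r))
# ubolt bow metal top z~112
sub=(P[...,2]>100)&(P[...,2]<125); sub[:,:320]=0;sub[:,400:]=0;sub[:215]=0;sub[290:]=0
v,u=np.nonzero(sub&(hsv[...,2]>120));w=onplane(T,np.c_[u,v],112)[:,:2];
print('bow',len(w),w.mean(0),cv2.minAreaRect(w.astype(np.float32)))
# tube
sub=(P[...,2]>85)&(P[...,2]<110)&(hsv[...,2]>190);sub[:,:158]=0;sub[:,262:]=0;sub[:190]=0;sub[240:]=0
cs=np.arange(165,260,5);L=[]
for x in cs:
    vv=np.nonzero(sub[:,x])[0];L.append((x,vv.min()-.5,vv.max()+.5))
L=np.array(L)
e1=onplane(T,L[:,[0,1]],85)[:,:2];e2=onplane(T,L[:,[0,2]],85)[:,:2]
for e in(e1,e2):
    f=cv2.fitLine(e.astype(np.float32),cv2.DIST_HUBER,0,.01,.01).ravel();print('tube edge',f,np.degrees(np.arctan2(f[1],f[0])))
mid=(e1+e2)/2;f=cv2.fitLine(mid.astype(np.float32),cv2.DIST_HUBER,0,.01,.01).ravel();print('tube mid',f,np.arctan2(f[1],f[0]),np.linalg.norm(e1-e2,axis=1))
vv,uu=np.nonzero(sub);w=onplane(T,np.c_[uu,vv],99)[:,:2]
d=np.array(f[:2])*np.sign(f[1]);s=(w-f[2:])@d;print('tube ends',f[2:]+d*s.min(),f[2:]+d*s.max(),s.max()-s.min())
# plate
sub=(hsv[...,2]>140)&(abs(P[...,2]-65)<8);sub[:,:165]=0;sub[:,262:]=0;sub[:185]=0;sub[250:]=0
v,u=np.nonzero(sub);w=onplane(T,np.c_[u,v],65)[:,:2]
r=cv2.minAreaRect(w.astype(np.float32));print('plate',r)
# holes
for x0,x1,y0,y1 in((200,217,200,210),(200,214,218,231)):
    g=hsv[y0:y1,x0:x1,2].astype(float);k=np.clip(170-g,0,80)
    yy,xx=np.mgrid[y0:y1,x0:x1];cu=(k*xx).sum()/k.sum();cv_=(k*yy).sum()/k.sum()
    print('hole',cu,cv_,onplane(T,[[cu,cv_]],65));print(g.astype(int))
# lamp head
sub=(P[...,2]>85)&(hsv[...,2]>235);sub[:,158:]=0;sub[:,:100]=0;sub[:170]=0;sub[240:]=0
cc=max(cv2.findContours(sub.astype(np.uint8),0,1)[0],key=cv2.contourArea);w=onplane(T,cc[:,0],95)[:,:2]
print('head',cv2.minEnclosingCircle(w.astype(np.float32)))
E
python3 m.py
```

```text
block ((510.8318786621094, -191.37008666992188), (98.3309555053711, 110.88459014892578), 68.03549194335938) [[ 441.  -216.2]
 [ 543.9 -257.7]
 [ 580.6 -166.5]
 [ 477.8 -125. ]]
bow 78 [ 509.  -192.2] ((508.30718994140625, -193.947998046875), (13.729281425476074, 47.0980339050293), 67.77200317382812)
tube edge [  0.2   1.  602.1 159.7] 80.16779
tube edge [  0.2   1.  572.7 129.3] 80.00252
tube mid [  0.2   1.  589.8 158.1] 1.3990697 [24.3 24.2 24.2 24.2 24.1 21.7 24.1 24.  24.  24.  23.9 23.9 26.3 23.9
 23.8 23.8 23.8 23.7 26.1]
tube ends [568.3  33.8] [611.  280.1] 249.935161363992
plate ((592.3271484375, 167.82278442382812), (111.57255554199219, 94.75834655761719), 80.59160614013672)
hole 209.11925042589436 206.7129471890971 [[613.5 164.8  65. ]]
[[192 195 194 196 196 197 197 196 198 198 199 201 202 199 204 206 204]
 [200 200 196 200 199 198 195 191 194 194 192 194 196 195 198 197 203]
 [204 204 205 204 202 201 199 201 198 195 195 195 194 191 189 190 191]
 [201 201 203 203 202 201 205 203 206 205 201 200 200 198 196 194 193]
 [202 202 204 203 205 203 202 187 180 182 189 201 202 204 
[... 564 characters left out ...]
5 206 196 190 199 184 179 167 172 177 190 196]
 [205 205 205 198 145 110 136 140 145 193 208 208 205 187]
 [205 205 204 183 129 101 105 100 126 189 206 206 207 207]
 [205 203 204 179 128 102 105 102 160 199 205 205 206 207]
 [205 202 204 155 107 102 104 106 164 197 204 205 205 206]
 [202 205 191 142 109 102 101 105 183 204 201 203 203 203]
 [203 201 198 160 126 110  93 116 186 203 205 203 203 205]
 [206 205 203 204 204 198 186 180 197 205 203 203 205 203]
 [203 205 205 206 205 204 206 205 206 208 202 201 206 205]
 [196 200 202 202 205 203 206 204 204 206 209 204 204 207]
 [203 204 199 197 199 199 202 203 206 202 205 204 204 207]]
head ((622.3726806640625, 352.59619140625), 50.70881271362305)
```

Both views and the given sizes agree: the block measures 98×111 mm, the plate 111.6×94.8 mm and the head radius 51 mm.

| Item | Position (mm) | Orientation |
|---|---|---|
| U-bolt | about (510, -192) | x axis at -22° |
| Plate hole midpoint | about (592, 168) | tube at 80.3° |

The plate sits about 23 mm towards the head. I'll move the arm over, going around the base first.

>>> play_rows --increments '[{"hand": 1, "xyz": [-0.017, 0.025, 0], "roll": 0}, {"hand": 1, "xyz": [-0.017, 0.025, 0], "roll": 0}, {"hand": 1, "xyz": [-0.017, 0.025, 0], "roll": 0}, {"hand": 1, "xyz": [-0.017, 0.025, 0], "roll": 0}, {"hand": 1, "xyz": [-0.017, 0.025, 0], "roll": 0}, {"hand": 1, "xyz": [-0.017, 0.025, 0], "roll": 0}, {"hand": 1, "xyz": [-0.017, 0.025, 0], "roll": 0}, {"hand": 1, "xyz": [-0.017, 0.025, 0], "roll": 0}, {"hand": 1, "xyz": [-0.017, 0.025, 0], "roll": 0}, {"hand": 1, "xyz": [-0.017, 0.025, 0], "roll": 0}, {"hand": 1, "xyz": [-0.017, 0.025, 0], "roll": 0}, {"hand": 1, "xyz": [-0.017, 0.025, 0], "roll": 0}, {"hand": 1, "xyz": [-0.017, 0.025, 0], "roll": 0}, {"hand": 1, "xyz": [-0.017, 0.025, 0], "roll": 0}]'

```text
time: 1.42
ee_pos: [449.1, 300.8, 231.4]
tcp_rot: [-0.0, 0.797, 0.604, 0.0]
contact_force: [0.8, 0.2, 0.0]
grip_width: 85.4
```

>>> play_rows --increments '[{"hand": 1, "xyz": [-0.0286, 0.0119, 0], "roll": 0}, {"hand": 1, "xyz": [-0.0286, 0.0119, 0], "roll": 0}, {"hand": 1, "xyz": [-0.0286, 0.0119, 0], "roll": 0}, {"hand": 1, "xyz": [-0.0286, 0.0119, 0], "roll": 0}, {"hand": 1, "xyz": [-0.0286, 0.0119, 0], "roll": 0}, {"hand": 1, "xyz": [-0.0286, 0.0119, 0], "roll": 0}, {"hand": 1, "xyz": [-0.0286, 0.0119, 0], "roll": 0}, {"hand": 1, "xyz": [-0.0286, 0.0119, 0], "roll": 0}, {"hand": 1, "xyz": [-0.0286, 0.0119, 0], "roll": 0}, {"hand": 1, "xyz": [-0.0286, 0.0119, 0], "roll": 0}, {"hand": 1, "xyz": [-0.0286, 0.0119, 0], "roll": 0}, {"hand": 1, "xyz": [-0.0286, 0.0119, 0], "roll": 0}, {"hand": 1, "xyz": [-0.0286, 0.0119, 0], "roll": 0}, {"hand": 1, "xyz": [-0.0286, 0.0119, 0], "roll": 0}, {"hand": 1, "xyz": [-0.0286, 0.0119, 0], "roll": 0}, {"hand": 1, "xyz": [-0.0286, 0.0119, 0], "roll": 0}, {"hand": 1, "xyz": [0, 0, 0], "roll": 0.112}, {"hand": 1, "xyz": [0, 0, 0], "roll": 0}, {"hand": 1, "xyz": [0, 0, 0], "roll": 0}]'

```text
time: 3.0
ee_pos: [507.9, -189.5, 231.0]
tcp_rot: [-0.0, 0.829, 0.559, 0.0]
contact_force: [1.2, 0.5, -0.1]
grip_width: 85.4
```

```bash
cat >> h.py <<'E'
from scipy.spatial.transform import Rotation
def st():
    o=arm.get_obs();q=o['tcp_rot'];R=Rotation.from_quat([q[1],q[2],q[3],q[0]]).as_matrix()
    np.set_printoptions(precision=2,suppress=True)
    print('t',round(o['time'],2),'tcp',o['ee_pos'],'xang',np.degrees(np.arctan2(R[1,0],R[0,0])),'z',R[:,2],'F',o['contact_force'],'M',o['moment'],'w',o['grip_width'])
    return o,R
def need(p,ang=None):
    o,R=st();d=R.T@(np.array(p)-o['ee_pos']);print('need tool mm',d)
    if ang is not None:
        a=np.degrees(np.arctan2(R[1,0],R[0,0]));print('roll',np.radians((a-ang+90)%180-90))
E
python3 - <<'E'
from h import *
need([509.8,-192.3,86],67.9)
grab('top','t1.png');grab('side','s1.png')
print(arm.get_obs()['qpos'])
E
```

```text
t 3.0 tcp [ 507.93 -189.46  231.03] xang 68.0369042896715 z [-0.  0. -1.] F [ 1.23  0.47 -0.14] M [ 0.04  0.03 -0.01] w 85.40040288240695
need tool mm [ -2.02   2.9  145.02]
roll 0.0023894306148715943
[-0.26  0.24  0.64  1.81 -0.16  1.14  1.62]
```

View pics/s1.png

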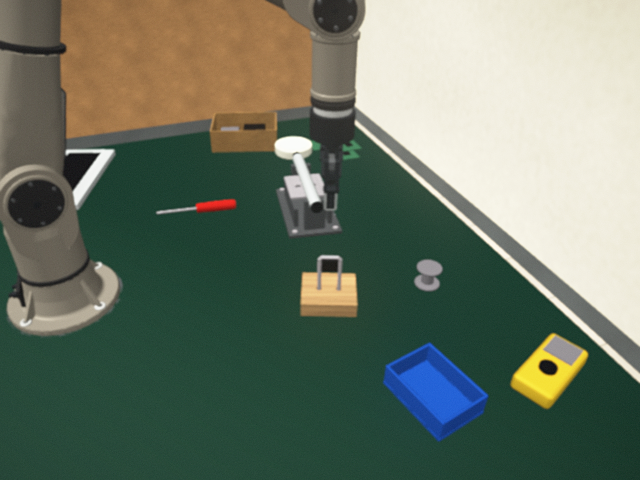

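The gripper is above the U-bolt, which is at about (330,270), and the jaws line up across the saddle. I'll descend and close.

>>> play_rows --increments '[{"hand": 1, "xyz": [-0.002, 0.003, 0.02], "roll": 0}, {"hand": 1, "xyz": [0, 0, 0.025], "roll": 0}, {"hand": 1, "xyz": [0, 0, 0.025], "roll": 0}, {"hand": 1, "xyz": [0, 0, 0.025], "roll": 0}, {"hand": 1, "xyz": [0, 0, 0.02], "roll": 0}, {"hand": 1, "xyz": [0, 0, 0.02], "roll": 0}, {"hand": 1, "xyz": [0, 0, 0.01], "roll": 0}, {"hand": 1, "xyz": [0, 0, 0], "roll": 0}, {"hand": 1, "xyz": [0, 0, 0], "roll": 0}]'

```text
time: 3.85
ee_pos: [510.3, -192.2, 86.5]
tcp_rot: [-0.0, 0.829, 0.559, 0.0]
contact_force: [-0.3, 0.1, 0.9]
grip_width: 85.1
```

Run:
```python
from h import *
need([509.8,-192.3,86],67.9)
S=grab('side','s2.png');im=cv2.imread('pics/s2.png')
cv2.imwrite('pics/s2z.png',cv2.resize(im[180:330,260:420],None,fx=4,fy=4,interpolation=cv2.INTER_CUBIC))
```

```text
t 3.85 tcp [ 510.29 -192.22   86.45] xang 68.00516580173378 z [-0.  0. -1.] F [-0.35  0.12  0.9 ] M [-0.02 -0.05  0.01] w 85.09325872718897
need tool mm [-0.26 -0.42  0.45]
roll 0.0018354895007539481
```

View pics/s2z.png

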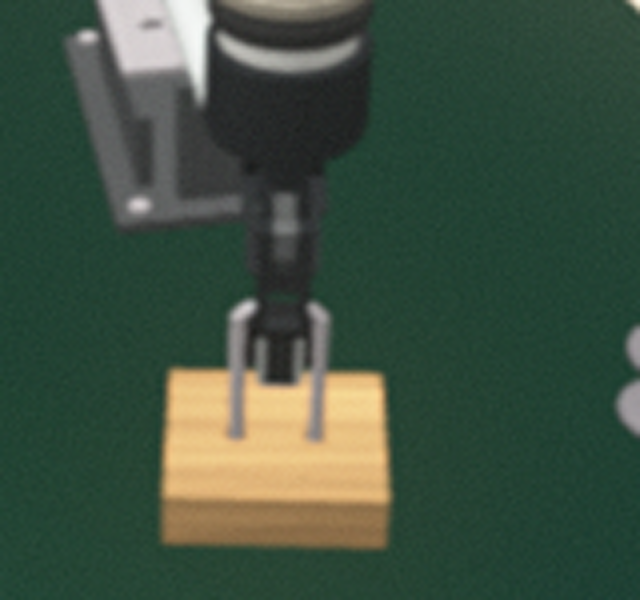

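The fingers straddle the saddle, centred between the legs at about (237,375) and (320,375) in the crop. Next I'll close.

>>> play_rows --increments '[{"hand": -1, "xyz": [0, 0, 0], "roll": 0}, {"hand": -1, "xyz": [0, 0, 0], "roll": 0}, {"hand": -1, "xyz": [0, 0, 0], "roll": 0}, {"hand": -1, "xyz": [0, 0, 0], "roll": 0}, {"hand": -1, "xyz": [0, 0, 0], "roll": 0}, {"hand": -1, "xyz": [0, 0, 0], "roll": 0}, {"hand": -1, "xyz": [0, 0, 0], "roll": 0}, {"hand": -1, "xyz": [0, 0, 0], "roll": 0}, {"hand": -1, "xyz": [0, 0, 0], "roll": 0}, {"hand": -1, "xyz": [0, 0, 0], "roll": 0}]'

```text
time: 4.73
ee_pos: [510.4, -193.1, 86.8]
tcp_rot: [0.0, 0.83, 0.558, 0.0]
contact_force: [0.1, -0.5, 6.3]
grip_width: 18.9
```

Run:
```python
from h import *
st()
```

```text
t 4.73 tcp [ 510.44 -193.12   86.77] xang 67.8947390489746 z [ 0. -0. -1.] F [ 0.08 -0.49  6.32] M [ 0.06  0.16 -0.  ] w 18.85270760619268
```

It has gripped at 18.9 mm. Lifting.

>>> play_rows --increments '[{"hand": -1, "xyz": [0, 0, -0.005], "roll": 0}, {"hand": -1, "xyz": [0, 0, -0.01], "roll": 0}, {"hand": -1, "xyz": [0, 0, -0.01], "roll": 0}, {"hand": -1, "xyz": [0, 0, -0.02], "roll": 0}, {"hand": -1, "xyz": [0, 0, -0.025], "roll": 0}, {"hand": -1, "xyz": [0, 0, -0.025], "roll": 0}, {"hand": -1, "xyz": [0, 0, -0.025], "roll": 0}, {"hand": -1, "xyz": [0, 0, -0.01], "roll": 0}, {"hand": -1, "xyz": [0, 0, 0], "roll": 0}, {"hand": -1, "xyz": [0, 0, 0], "roll": 0}]'

```text
time: 5.57
ee_pos: [509.7, -192.7, 216.1]
tcp_rot: [-0.0, 0.829, 0.559, 0.0]
contact_force: [-0.4, -0.5, -1.4]
grip_width: 18.6
```

Run:
```python
from h import *
need([592,168,217],80.3)
S=grab('side','s3.png');im=cv2.imread('pics/s3.png')
cv2.imwrite('pics/s3z.png',cv2.resize(im[130:330,260:420],None,fx=3,fy=3,interpolation=cv2.INTER_CUBIC))
```

```text
t 5.57 tcp [ 509.71 -192.7   216.09] xang 67.9126388145771 z [ 0.  0. -1.] F [-0.43 -0.48 -1.39] M [0.02 0.02 0.03] w 18.567216799105083
need tool mm [365.17 -59.38  -0.72]
roll -0.21620023831937749
```

View pics/s3z.png

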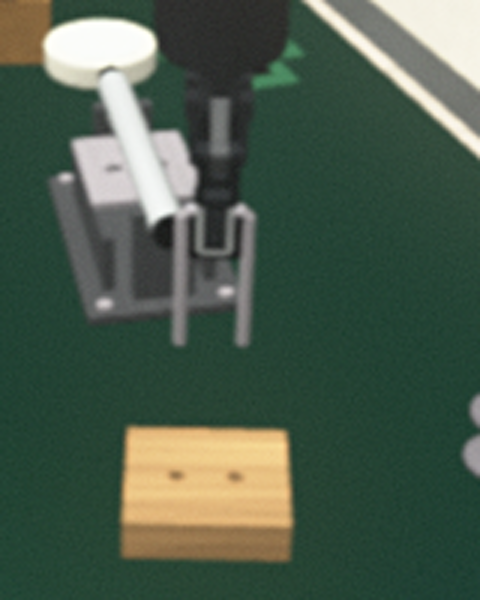

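The U-bolt hangs upright, with its tips at crop (179,343) and (243,343), clear of the block. Next I'll carry it over the plate holes.

>>> play_rows --increments '[{"hand": -1, "xyz": [0.01, -0.002, 0], "roll": 0}, {"hand": -1, "xyz": [0.02, -0.003, 0], "roll": 0}, {"hand": -1, "xyz": [0.025, -0.004, 0], "roll": 0}, {"hand": -1, "xyz": [0.025, -0.004, 0], "roll": 0}, {"hand": -1, "xyz": [0.025, -0.004, 0], "roll": 0}, {"hand": -1, "xyz": [0.025, -0.004, 0], "roll": 0}, {"hand": -1, "xyz": [0.025, -0.004, 0], "roll": 0}, {"hand": -1, "xyz": [0.025, -0.004, 0], "roll": 0}, {"hand": -1, "xyz": [0.025, -0.004, 0], "roll": 0}, {"hand": -1, "xyz": [0.025, -0.004, 0], "roll": 0}, {"hand": -1, "xyz": [0.025, -0.004, 0], "roll": 0}, {"hand": -1, "xyz": [0.025, -0.004, 0], "roll": 0}, {"hand": -1, "xyz": [0.025, -0.004, 0], "roll": 0}, {"hand": -1, "xyz": [0.025, -0.004, 0], "roll": 0}, {"hand": -1, "xyz": [0.025, -0.004, 0], "roll": 0}, {"hand": -1, "xyz": [0.01, -0.002, 0], "roll": 0}, {"hand": -1, "xyz": [0, 0, 0], "roll": -0.108}, {"hand": -1, "xyz": [0, 0, 0], "roll": -0.108}, {"hand": -1, "xyz": [0, 0, 0], "roll": 0}, {"hand": -1, "xyz": [0, 0, 0], "roll": 0}]'

```text
time: 7.28
ee_pos: [592.0, 166.7, 215.3]
tcp_rot: [-0.0, 0.766, 0.643, -0.001]
contact_force: [0.4, -0.7, -2.2]
grip_width: 18.3
```

Run:
```python
from h import *
need([592,168,217],80.3)
S=grab('side','s4.png');im=cv2.imread('pics/s4.png')
cv2.imwrite('pics/s4z.png',cv2.resize(im[110:240,250:380],None,fx=4.5,fy=4.5,interpolation=cv2.INTER_CUBIC))
grab('top','t4.png');im=cv2.imread('pics/t4.png')
cv2.imwrite('pics/t4z.png',cv2.resize(im[180:270,100:290],None,fx=4,fy=4,interpolation=cv2.INTER_CUBIC))
```

```text
t 7.28 tcp [591.96 166.72 215.31] xang 80.07441742537472 z [-0. -0. -1.] F [ 0.35 -0.7  -2.23] M [-0.04 -0.04 -0.01] w 18.342655613853115
need tool mm [ 1.27 -0.18 -1.69]
roll -0.0039371586623369184
```

View pics/s4z.png

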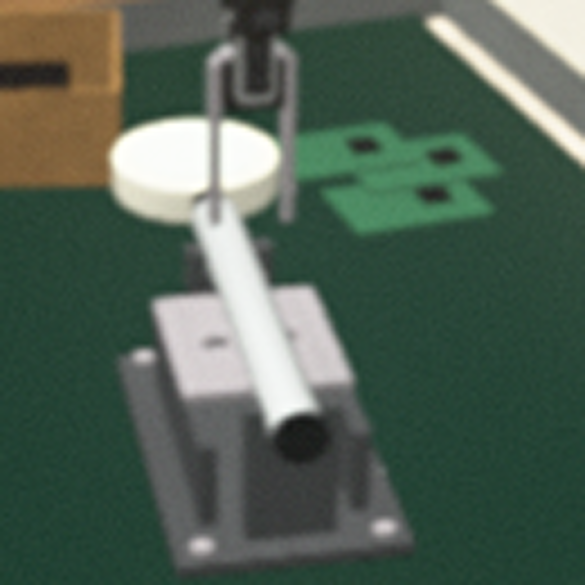

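View pics/t4z.png

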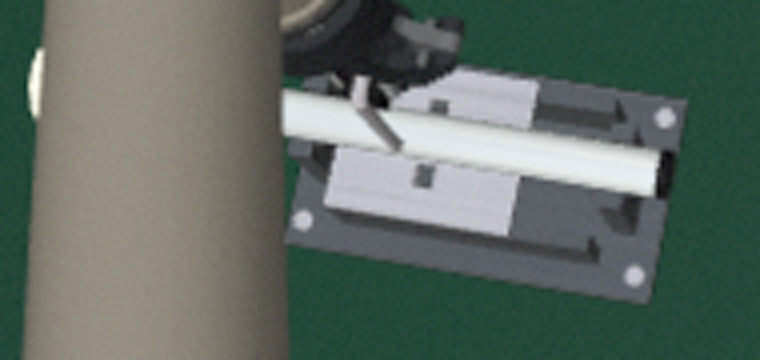

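Run:
```python
from h import *
S=grab('side');T=grab('top')
o,R=st();p=o['ee_pos']
tip=139
c=np.array([p[0],p[1],tip]);x=-R[:,1]
for s in(-20,20): print('pred',s,c+s*x,proj(S,c+s*x),proj(T,c+s*x))
print('pred saddle/bow z tops', proj(T,[p[0],p[1],tip+102]))
print('meas tips side',onplane(S,[[297.8,158.6],[313.8,158.8]],139),'top',onplane(T,[[199.3,217.0]],139))
print('holes side',onplane(S,[[250+214/4.5,110+341/4.5]],65),'top',onplane(T,[[205.63,223.62]],65))
# fine hole in side
g=cv2.cvtColor(S['frame'],cv2.COLOR_RGB2GRAY)[180:192,290:308];print(g)
P=cloud(S);print(P[145:160,296:300].round(0)[:,1],P[145:160,313])
g=cv2.cvtColor(S['frame'],cv2.COLOR_RGB2GRAY)[150:164,290:320];print(g)
```

```text
t 7.48 tcp [592.5  167.05 216.12] xang 80.16942773268231 z [-0. -0. -1.] F [ 0.47  0.65 -1.77] M [-0.01 -0.03 -0.03] w 18.74065616730705
pred -20 [612.2  163.63 138.99] [[313.11 156.98]] [[203.07 198.95]]
pred 20 [572.79 170.46 139.01] [[297.18 158.2 ]] [[199.22 216.07]]
pred saddle/bow z tops [[190.59 195.04]]
meas tips side [[573.49 167.86 139.  ]
 [610.2  153.59 139.  ]] top [[570.67 170.18 139.  ]]
holes side [[571.12 164.39  65.  ]] top [[572.33 171.33  65.  ]]
[[209 208 208 209 209 212 210 212 210 206 199 207 228 235 241 243 242 241]
 [207 207 207 211 211 210 212 213 213 208 203 205 220 232 240 242 243 243]
 [210 208 209 209 211 212 212 215 212 211 209 206 217 230 236 241 243 244]
 [208 208 209 210 211 211 209 208 211 212 208 205 208 225 235 240 243 243]
 [209 208 210 210 211 204 196 188 192 194 197 200 203 220 233 239 243 244]
 [209 207 208 208 198 184 165 148 149 161 180 195 202 213 231 237 241 243]
 [211 208 212 205 193 172 152 144 149 157 180 201 202 207 225 234 239 243]
 [213 209 209 209 200 185 179 182 191 193 203 205 201 203 218 233 239 241]
 [211 211 209 208 209 206 207
[... 1954 characters left out ...]
202 162 117  86  69  64
   63  62  63  74  98 106 103  81  67  61  60  59]
 [132 136 155 189 218 226 214 191 196 221 234 234 215 170 107  66  59  59
   62  61  61  66  76  81  78  68  62  61  62  63]
 [ 78  85 110 166 210 230 232 229 232 236 239 236 225 190 131  77  60  58
   61  61  62  62  63  64  61  63  57  64  64  61]
 [ 58  61  86 142 196 225 234 237 239 240 240 237 232 205 158  98  64  62
   63  62  60  63  62  64  61  62  59  61  62  64]
 [ 59  59  72 119 179 216 233 237 241 241 241 238 235 218 179 118  80  76
   74  70  64  65  60  60  60  60  61  61  61  61]
 [ 65  65  74 105 160 202 229 234 239 240 239 239 236 227 196 151 101  94
   94  85  73  62  62  63  60  60  63  64  60  63]]
```

Run:
```python
from h import *
T=grab('top');g=cv2.cvtColor(T['frame'],cv2.COLOR_RGB2GRAY).astype(float)
print(g[205:235,240].astype(int))
E1=[];E2=[]
for x in range(238,262,2):
    c=g[195:240,x];i=int(np.argmax(c));th=140
    a=i
    while c[a]>th:a-=1
    b=i
    while c[b]>th:b+=1
    E1.append((x,195+a+(th-c[a])/(c[a+1]-c[a])));E2.append((x,195+b-(th-c[b])/(c[b-1]-c[b])))
w1=onplane(T,E1,85)[:,:2];w2=onplane(T,E2,85)[:,:2];d=np.array([np.cos(np.radians(80.2)),np.sin(np.radians(80.2))]);n=np.array([d[1],-d[0]])
print((w1-w2)@n)
m=(w1+w2)/2; print(m[[0,-1]], 'x at y=168:',m[:,0]+(168-m[:,1])*d[0]/d[1])
# near leg edges in top img
print(g[212:222,190:206].astype(int))
```

```text
[ 93  70  67  63  68  71  99  98 113 171 206 223 232 229 229 235 234 233
 226 202 148  97  95  99  95 100  97  94  99  95]
[26.80775517 27.26436154 27.79541754 27.19209451 27.31970295 27.70323146
 26.93440987 27.37972872 27.62262662 26.73553884 26.5521239  27.29567546]
[[579.23546139  91.75657307]
 [570.47734425  40.37427478]] x at y=168: [592.40498798 592.1076448  592.32648033 592.5523495  592.1960769
 592.31085493 592.48902204 592.23857215 592.30190761 592.55893256
 592.51420606 592.52213485]
[[229 228 218 162 124 113  98 131 201 226 226 228 227 226 227 226]
 [226 228 229 216 162 126 113  95 131 206 229 230 227 228 226 225]
 [225 225 226 227 214 159 123 106  94 133 207 230 232 231 231 230]
 [214 217 221 224 224 211 157 121 106  91 161 221 230 231 231 231]
 [193 198 194 202 206 208 192 153 121 104 159 217 226 227 228 230]
 [176 172 161 171 178 189 194 182 153 150 185 207 212 219 222 224]
 [196 201 199 200 199 189 175 167 164 171 180 189 198 194 196 202]
 [196 197 193 198 199 196 198 199 201 201 201 187 177 163 166 172]
 [200 196 199 195 197 194 197 195 196 196 199 199 200 196 191 183]
 [196 196 193 195 198 198 196 195 197 196 196 196 198 193 140 109]]
```

Tube mid (592.4) and plate centre (592.3) agree at y=168, and the bolt is within about 1 mm of both. I'll lower it beside the tube and stop short of the plate.

>>> play_rows --increments '[{"hand": -1, "xyz": [0.001, 0, 0.01], "roll": 0}, {"hand": -1, "xyz": [0, 0, 0.015], "roll": 0}, {"hand": -1, "xyz": [0, 0, 0.01], "roll": 0}, {"hand": -1, "xyz": [0, 0, 0.005], "roll": 0}, {"hand": -1, "xyz": [0, 0, 0.005], "roll": 0}, {"hand": -1, "xyz": [0, 0, 0.005], "roll": 0}, {"hand": -1, "xyz": [0, 0, 0.004], "roll": 0}, {"hand": -1, "xyz": [0, 0, 0], "roll": 0}]'

```text
time: 8.2
ee_pos: [592.5, 168.3, 161.6]
tcp_rot: [-0.0, 0.765, 0.645, -0.0]
contact_force: [-0.6, -0.1, -2.5]
grip_width: 18.7
```

Run:
```python
from h import *
need([592.6,168,145],80.3)
S=grab('side','s5.png');im=cv2.imread('pics/s5.png')
cv2.imwrite('pics/s5z.png',cv2.resize(im[130:230,260:360],None,fx=6,fy=6,interpolation=cv2.INTER_CUBIC))
T=grab('top','t5.png');im=cv2.imread('pics/t5.png')
cv2.imwrite('pics/t5z.png',cv2.resize(im[185:255,170:275],None,fx=7,fy=7,interpolation=cv2.INTER_CUBIC))
```

```text
t 8.2 tcp [592.47 168.32 161.55] xang 80.26910581452108 z [-0. -0. -1.] F [-0.61 -0.06 -2.46] M [-0.02  0.03  0.01] w 18.74924149908311
need tool mm [-0.28  0.2  16.55]
roll -0.0005392052563288702
```

View pics/s5z.png

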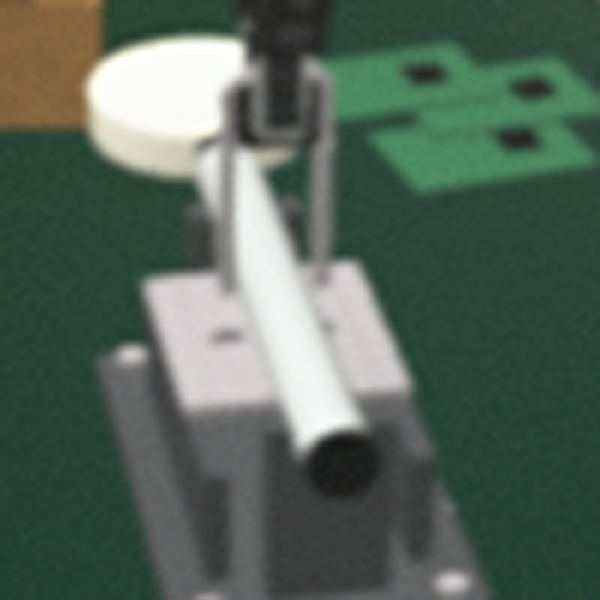

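View pics/t5z.png

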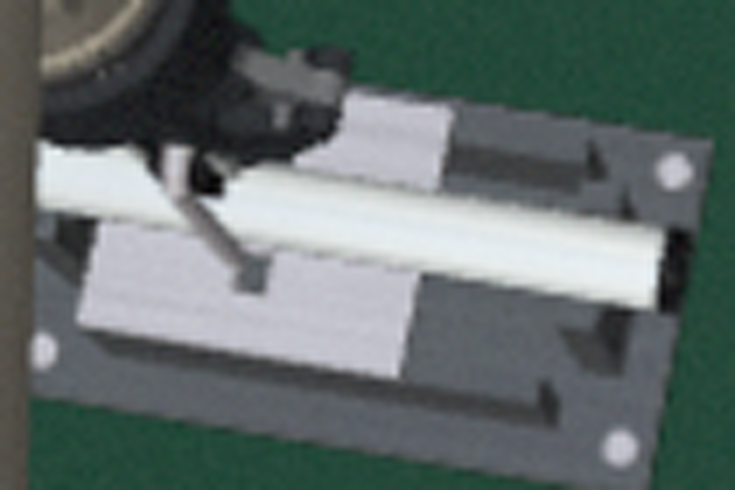

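Both legs straddle the tube and the near leg at crop (242,265) is heading into the hole at (252,278). I'll lower to just above the plate, then feel down in small steps.

>>> play_rows --increments '[{"hand": -1, "xyz": [0, 0, 0.005], "roll": 0}, {"hand": -1, "xyz": [0, 0, 0.005], "roll": 0}, {"hand": -1, "xyz": [0, 0, 0.004], "roll": 0}, {"hand": -1, "xyz": [0, 0, 0.002], "roll": 0}, {"hand": -1, "xyz": [0, 0, 0.002], "roll": 0}, {"hand": -1, "xyz": [0, 0, 0.001], "roll": 0}, {"hand": -1, "xyz": [0, 0, 0], "roll": 0}]'

```text
time: 8.88
ee_pos: [592.7, 168.4, 143.0]
tcp_rot: [-0.0, 0.765, 0.645, -0.0]
contact_force: [0.1, -0.1, -1.6]
grip_width: 18.4
```

>>> play_rows --increments '[{"hand": -1, "xyz": [0, 0, 0.001], "roll": 0}, {"hand": -1, "xyz": [0, 0, 0.001], "roll": 0}, {"hand": -1, "xyz": [0, 0, 0], "roll": 0}]'

```text
time: 9.13
ee_pos: [592.8, 168.4, 141.3]
tcp_rot: [0.0, 0.765, 0.645, 0.0]
contact_force: [0.0, -0.1, -1.8]
grip_width: 18.8
```

>>> play_rows --increments '[{"hand": -1, "xyz": [0, 0, 0.001], "roll": 0}, {"hand": -1, "xyz": [0, 0, 0.001], "roll": 0}, {"hand": -1, "xyz": [0, 0, 0], "roll": 0}]'

```text
time: 9.38
ee_pos: [592.7, 168.4, 139.1]
tcp_rot: [-0.0, 0.764, 0.645, -0.0]
contact_force: [0.4, 0.3, -2.5]
grip_width: 18.7
```

>>> play_rows --increments '[{"hand": -1, "xyz": [0, 0, 0.001], "roll": 0}, {"hand": -1, "xyz": [0, 0, 0.001], "roll": 0}, {"hand": -1, "xyz": [0, 0, 0], "roll": 0}]'

```text
time: 9.63
ee_pos: [592.7, 168.4, 137.1]
tcp_rot: [-0.0, 0.764, 0.645, -0.0]
contact_force: [-0.5, -0.7, -1.4]
grip_width: 18.8
```

There's no contact with the tips at about 60.5, so both legs are in the holes. Next come the clips.

>>> play_rows --increments '[{"hand": -1, "xyz": [0, 0, 0.001], "roll": 0}, {"hand": -1, "xyz": [0, 0, 0.001], "roll": 0}, {"hand": -1, "xyz": [0, 0, 0.001], "roll": 0}, {"hand": -1, "xyz": [0, 0, 0], "roll": 0}]'

```text
time: 9.97
ee_pos: [592.7, 168.4, 134.1]
tcp_rot: [-0.0, 0.764, 0.645, -0.0]
contact_force: [-0.1, -0.0, -1.6]
grip_width: 18.8
```

>>> play_rows --increments '[{"hand": -1, "xyz": [0, 0, 0.001], "roll": 0}, {"hand": -1, "xyz": [0, 0, 0.001], "roll": 0}, {"hand": -1, "xyz": [0, 0, 0.001], "roll": 0}, {"hand": -1, "xyz": [0, 0, 0], "roll": 0}]'

```text
time: 10.3
ee_pos: [592.5, 168.5, 131.2]
tcp_rot: [-0.0, 0.764, 0.645, -0.0]
contact_force: [-0.3, -0.5, -0.7]
grip_width: 18.7
```

>>> play_rows --increments '[{"hand": -1, "xyz": [0, 0, 0.001], "roll": 0}, {"hand": -1, "xyz": [0, 0, 0.001], "roll": 0}, {"hand": -1, "xyz": [0, 0, 0.001], "roll": 0}, {"hand": -1, "xyz": [0, 0, 0], "roll": 0}]'

```text
time: 10.63
ee_pos: [592.9, 168.5, 128.4]
tcp_rot: [-0.0, 0.764, 0.645, 0.0]
contact_force: [-0.9, -0.1, 1.6]
grip_width: 18.7
```

>>> play_rows --increments '[{"hand": -1, "xyz": [0, 0, 0.001], "roll": 0}, {"hand": -1, "xyz": [0, 0, 0.001], "roll": 0}, {"hand": -1, "xyz": [0, 0, 0.001], "roll": 0}, {"hand": -1, "xyz": [0, 0, 0], "roll": 0}]'

```text
time: 10.97
ee_pos: [592.8, 168.5, 124.9]
tcp_rot: [-0.0, 0.765, 0.645, 0.0]
contact_force: [-1.6, -0.2, 0.5]
grip_width: 18.5
```

>>> play_rows --increments '[{"hand": -1, "xyz": [0, 0, 0.001], "roll": 0}, {"hand": -1, "xyz": [0, 0, 0.001], "roll": 0}, {"hand": -1, "xyz": [0, 0, 0.001], "roll": 0}, {"hand": -1, "xyz": [0, 0, 0], "roll": 0}]'

```text
time: 11.3
ee_pos: [592.7, 168.6, 121.9]
tcp_rot: [-0.0, 0.764, 0.645, 0.0]
contact_force: [-0.7, 0.9, 0.6]
grip_width: 18.5
```

>>> play_rows --increments '[{"hand": -1, "xyz": [0, 0, 0.001], "roll": 0}, {"hand": -1, "xyz": [0, 0, 0.001], "roll": 0}, {"hand": -1, "xyz": [0, 0, 0.001], "roll": 0}, {"hand": -1, "xyz": [0, 0, 0], "roll": 0}]'

```text
time: 11.63
ee_pos: [592.7, 168.5, 118.9]
tcp_rot: [-0.0, 0.764, 0.645, -0.0]
contact_force: [-1.0, -0.3, 1.2]
grip_width: 18.6
```

The force is lower than I expected, so I'll check whether the bolt is slipping in the grip.

Run:
```python
from h import *
o,R=st();p=o['ee_pos']
S=grab('side','s6.png');im=cv2.imread('pics/s6.png')
cv2.imwrite('pics/s6z.png',cv2.resize(im[130:230,260:360],None,fx=6,fy=6,interpolation=cv2.INTER_CUBIC))
print('bow top pred px crop',(proj(S,[[p[0],p[1],p[2]-76.5+102]])-[260,130])*6)
```

```text
t 11.63 tcp [592.72 168.54 118.94] xang 80.27879086124295 z [-0.  0. -1.] F [-1.   -0.3   1.17] M [0.11 0.35 0.07] w 18.638564782447396
bow top pred px crop [[270.27 151.93]]
```

View pics/s6z.png

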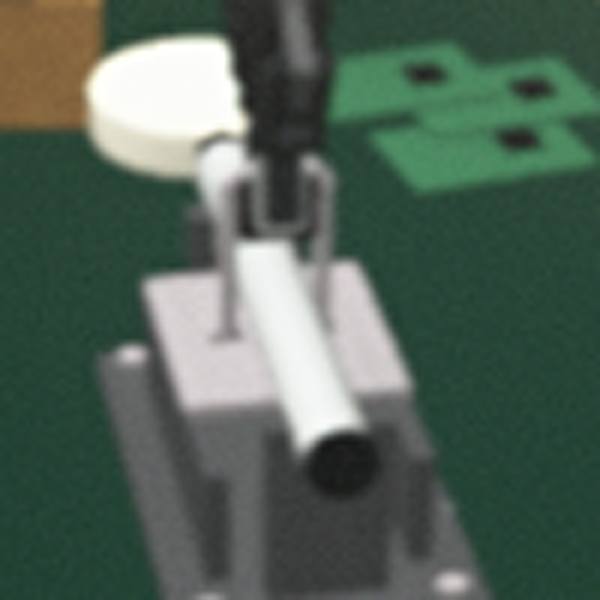

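The legs enter the plate at crop (222,335) and (325,330), and the finger-to-bow offset hasn't changed, so there's no slip. I'll keep going.

>>> play_rows --increments '[{"hand": -1, "xyz": [0, 0, 0.001], "roll": 0}, {"hand": -1, "xyz": [0, 0, 0.001], "roll": 0}, {"hand": -1, "xyz": [0, 0, 0.001], "roll": 0}, {"hand": -1, "xyz": [0, 0, 0.001], "roll": 0}, {"hand": -1, "xyz": [0, 0, 0], "roll": 0}]'

```text
time: 12.1
ee_pos: [592.7, 168.6, 114.9]
tcp_rot: [-0.0, 0.764, 0.645, -0.0]
contact_force: [-0.7, 0.1, 0.5]
grip_width: 18.6
```

>>> play_rows --increments '[{"hand": -1, "xyz": [0, 0, 0.001], "roll": 0}, {"hand": -1, "xyz": [0, 0, 0.001], "roll": 0}, {"hand": -1, "xyz": [0, 0, 0.001], "roll": 0}, {"hand": -1, "xyz": [0, 0, 0.001], "roll": 0}, {"hand": -1, "xyz": [0, 0, 0], "roll": 0}]'

```text
time: 12.52
ee_pos: [592.7, 168.5, 110.9]
tcp_rot: [-0.0, 0.764, 0.645, -0.0]
contact_force: [-0.3, 0.8, 0.7]
grip_width: 19.0
```

>>> play_rows --increments '[{"hand": -1, "xyz": [0, 0, 0.001], "roll": 0}, {"hand": -1, "xyz": [0, 0, 0.001], "roll": 0}, {"hand": -1, "xyz": [0, 0, 0], "roll": 0}]'

```text
time: 12.77
ee_pos: [592.7, 168.5, 108.9]
tcp_rot: [-0.0, 0.764, 0.645, -0.0]
contact_force: [-0.8, 0.5, -0.1]
grip_width: 19.0
```

>>> play_rows --increments '[{"hand": -1, "xyz": [0, 0, 0.001], "roll": 0}, {"hand": -1, "xyz": [0, 0, 0.001], "roll": 0}, {"hand": -1, "xyz": [0, 0, 0], "roll": 0}]'

```text
time: 13.02
ee_pos: [592.7, 168.4, 107.0]
tcp_rot: [-0.0, 0.764, 0.645, -0.0]
contact_force: [-1.9, -0.4, 0.2]
grip_width: 18.7
```

>>> play_rows --increments '[{"hand": -1, "xyz": [0, 0, 0.0005], "roll": 0}, {"hand": -1, "xyz": [0, 0, 0.0005], "roll": 0}, {"hand": -1, "xyz": [0, 0, 0], "roll": 0}]'

```text
time: 13.27
ee_pos: [592.8, 168.4, 106.2]
tcp_rot: [-0.0, 0.764, 0.645, 0.0]
contact_force: [-0.8, 1.2, 1.6]
grip_width: 19.0
```

Run:
```python
from h import *
o,R=st();p=o['ee_pos']
S=grab('side','s7.png');im=cv2.imread('pics/s7.png')
cv2.imwrite('pics/s7z.png',cv2.resize(im[130:230,260:360],None,fx=6,fy=6,interpolation=cv2.INTER_CUBIC))
print('bow top pred px crop',(proj(S,[[p[0],p[1],p[2]-76.5+102]])-[260,130])*6)
print('bow top home px crop',(proj(S,[[p[0],p[1],131]])-[260,130])*6)
```

```text
t 13.27 tcp [592.81 168.43 106.23] xang 80.2767116226427 z [-0.  0. -1.] F [-0.79  1.16  1.61] M [ 0.13  0.47 -0.03] w 19.03030931762036
bow top pred px crop [[270.53 179.95]]
bow top home px crop [[270.52 181.55]]
```

View pics/s7z.png

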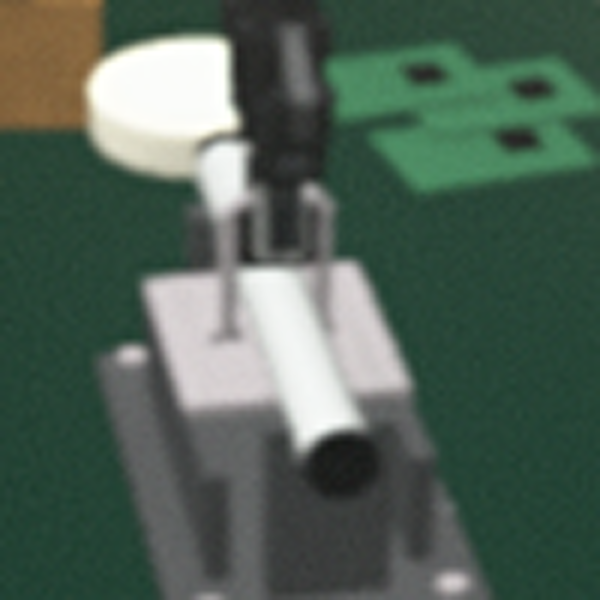

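The bow is at about row 190, close to home. I'll continue until the saddle bears on the tube.

>>> play_rows --increments '[{"hand": -1, "xyz": [0, 0, 0.0005], "roll": 0}, {"hand": -1, "xyz": [0, 0, 0.0005], "roll": 0}, {"hand": -1, "xyz": [0, 0, 0], "roll": 0}]'

```text
time: 13.57
ee_pos: [592.8, 168.4, 105.8]
tcp_rot: [-0.0, 0.765, 0.645, 0.0]
contact_force: [-2.7, 0.7, 5.1]
grip_width: 18.8
```

>>> play_rows --increments '[{"hand": -1, "xyz": [0, 0, 0.0005], "roll": 0}, {"hand": -1, "xyz": [0, 0, 0], "roll": 0}, {"hand": -1, "xyz": [0, 0, 0], "roll": 0}]'

```text
time: 13.82
ee_pos: [592.9, 168.4, 105.7]
tcp_rot: [-0.0, 0.765, 0.645, 0.0]
contact_force: [-3.3, -0.5, 6.0]
grip_width: 18.9
```

>>> play_rows --increments '[{"hand": -1, "xyz": [0, 0, 0.0005], "roll": 0}, {"hand": -1, "xyz": [0, 0, 0], "roll": 0}, {"hand": -1, "xyz": [0, 0, 0], "roll": 0}]'

```text
time: 14.07
ee_pos: [592.9, 168.4, 105.7]
tcp_rot: [-0.0, 0.765, 0.645, 0.0]
contact_force: [-4.8, -0.2, 10.5]
grip_width: 18.7
```

The TCP stalls at 105.7 while the force rises to 10 N, against a predicted 105.5 for fully home. I'll release.

>>> play_rows --increments '[{"hand": 1, "xyz": [0, 0, 0], "roll": 0}, {"hand": 1, "xyz": [0, 0, 0], "roll": 0}, {"hand": 1, "xyz": [0, 0, 0], "roll": 0}, {"hand": 1, "xyz": [0, 0, 0], "roll": 0}, {"hand": 1, "xyz": [0, 0, 0], "roll": 0}, {"hand": 1, "xyz": [0, 0, 0], "roll": 0}, {"hand": 1, "xyz": [0, 0, 0], "roll": 0}, {"hand": 1, "xyz": [0, 0, 0], "roll": 0}, {"hand": 1, "xyz": [0, 0, 0], "roll": 0}]'

```text
time: 14.82
ee_pos: [592.8, 168.5, 104.3]
tcp_rot: [-0.0, 0.764, 0.645, 0.0]
contact_force: [0.1, -0.8, 0.9]
grip_width: 85.7
```

>>> play_rows --increments '[{"hand": 1, "xyz": [0, 0, -0.005], "roll": 0}, {"hand": 1, "xyz": [0, 0, -0.01], "roll": 0}, {"hand": 1, "xyz": [0, 0, -0.02], "roll": 0}, {"hand": 1, "xyz": [0, 0, -0.03], "roll": 0}, {"hand": 1, "xyz": [0, 0, -0.03], "roll": 0}, {"hand": 1, "xyz": [0, 0, -0.03], "roll": 0}, {"hand": 1, "xyz": [0, -0.03, -0.02], "roll": 0}, {"hand": 1, "xyz": [-0.03, -0.02, 0], "roll": 0}, {"hand": 1, "xyz": [-0.03, -0.02, 0], "roll": 0}, {"hand": 1, "xyz": [-0.03, -0.02, 0], "roll": 0}, {"hand": 1, "xyz": [-0.03, -0.02, 0], "roll": 0}, {"hand": 1, "xyz": [-0.03, -0.02, 0], "roll": 0}, {"hand": 1, "xyz": [-0.03, -0.02, 0], "roll": 0}, {"hand": 1, "xyz": [-0.03, 0, 0], "roll": 0}, {"hand": 1, "xyz": [-0.03, 0, 0], "roll": 0}, {"hand": 1, "xyz": [-0.03, 0, 0], "roll": 0}, {"hand": 1, "xyz": [-0.03, 0, 0], "roll": 0}, {"hand": 1, "xyz": [0, 0, 0], "roll": 0}]'

```text
time: 16.32
ee_pos: [393.0, -108.1, 250.4]
tcp_rot: [0.001, 0.768, 0.641, 0.001]
contact_force: [0.3, 0.4, 1.0]
grip_width: 85.2
```

Run:
```python
from h import *
st()
S=grab('side','s8.png');T=grab('top','t8.png')
a=cv2.resize(cv2.imread('pics/s8.png')[140:230,270:350],None,fx=5,fy=5,interpolation=cv2.INTER_CUBIC)
b=cv2.resize(cv2.imread('pics/t8.png')[185:255,170:250],None,fx=5,fy=5,interpolation=cv2.INTER_CUBIC)
c=np.zeros((450,800,3),np.uint8);c[:,:400]=a;c[:350,400:]=b
cv2.imwrite('pics/z8.png',c)
for n,d in(('S',S),('T',T)):
    P=cloud(d);q=(P[...,2]>115)&(P[...,2]<150)&(abs(P[...,0]-592)<50)&(abs(P[...,1]-168)<40)
    W=P[q];z=W[:,2];print(n,len(W),np.percentile(z,[50,80,90,95,99]),W[z>np.percentile(z,60)].mean(0))
    v,u=np.nonzero(q)
    if len(u)>3:
        w=onplane(d,np.c_[u,v],131)[:,:2].astype(np.float32);print(cv2.minAreaRect(w))
x=np.array([np.cos(np.radians(-9.7)),np.sin(np.radians(-9.7))])
for s in(-20,20):
    X=[592.6+s*x[0],168.3+s*x[1],131];print(s,(proj(S,X)-[270,140])*5,(proj(T,X)-[170,185])*5+[400,0])
```

```text
t 16.32 tcp [ 393.   -108.06  250.4 ] xang 79.71656051731085 z [ 0. -0. -1.] F [0.26 0.4  0.95] M [ 0.1   0.05 -0.02] w 85.21073456668225
S 125 [122.49 126.38 127.93 129.11 130.57] [592.15 164.01 126.64]
((587.102294921875, 146.092529296875), (37.71931457519531, 44.21738815307617), 70.32996368408203)
T 153 [126.02 129.9  130.93 132.3  133.43] [592.53 168.97 130.23]
((590.7623901367188, 165.9862823486328), (20.59539794921875, 47.20047378540039), 78.86184692382812)
-20 [[135.37 104.59]] [[547.3  159.35]]
20 [[214.66  98.36]] [[566.22  74.23]]
```

View pics/z8.png

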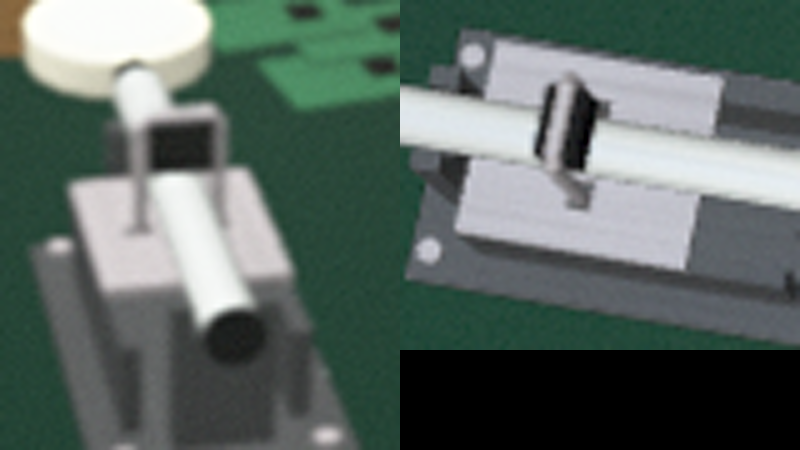

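View pics/s8.png

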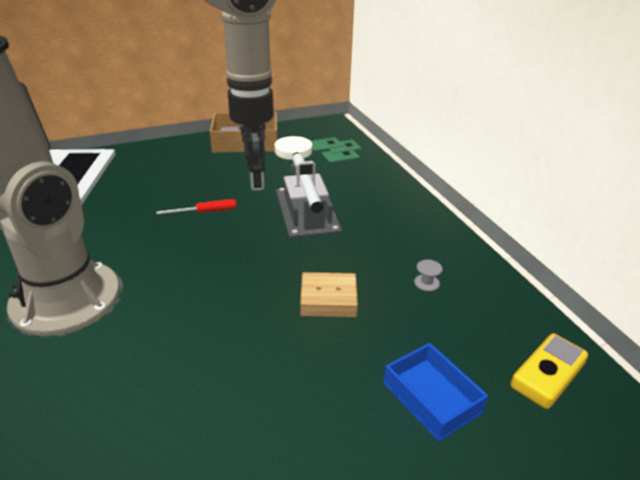

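The bow sits astride the tube, at crop (145–220, 105–120) in the side view. Its legs run into both holes, and its top is about 131 mm by depth against 131 expected. The saddle face is on the tube, the gripper is well clear, and the screwdriver, spool and bin look unmoved. I'll run a numeric check on those three, then hand in.

Run:
```python
from h import *
a=cv2.imread('pics/side0.png').astype(int);b=cv2.imread('pics/s8.png').astype(int)
D=abs(a-b).max(2)
for n,(x0,x1,y0,y1) in dict(screw=(150,242,195,218),spool=(410,447,255,295),bin=(380,490,340,440)).items(): print(n,(D[y0:y1,x0:x1]>40).sum())
print(arm.finish_job())
```

```text
screw 0
spool 0
bin 0
the job is handed in; nothing more can be done
None
```

The U-bolt is clamped on the tube and released, and I handed the job in at about 16.5 s of the 72 s allowed. No verdict was reported.

**What I did:** I gripped the saddle, lifted the U-bolt out of the block and carried it over the plate, which I found by sight about 23 mm towards the lamp head. The legs went down beside the tube and into both holes with no contact. I pressed until the tool stopped at 105.7 mm, against 105.5 mm predicted for fully home. The highest force reading was about 12 N.

**Last checks:**
- **Seating:** both views show the bow astride the tube with the legs in the holes. Its top is at about 131 mm by depth, as expected. Depth on the tube read 1–1.5 mm low, so the true height could be nearer 132 mm, still within the limit.
- **Loose items:** the screwdriver, spool and bin are unchanged in the side view.
- **Gripper:** it is well clear of everything.

**What disagreed:**
- **Clip force:** pushing through the clips read only about 2–4 N, not the stated 5–20 N. I found no clear slip in the grip, though the bow moved slightly less in the picture than predicted. I did not do a separate press from above to confirm.
- **Top view:** the bow appears about 3 mm off its predicted place along the tube. That is slightly more than the stated 2 mm camera calibration error, but well inside the ±30 mm allowed along the tube.

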